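Close-pack hexagonal net weights from the catch pan into the packing tray

ROBOT

A 7-joint arm with a two-finger parallel gripper is mounted at the origin on the work surface. World frame = base frame: x ahead of the robot, y to its left, z up, the work surface at z = 0. Lengths are in m, angles in rad, forces in N, time in s.
With the tool pointing down it reaches from about 0.4 to 0.925 m from the base axis. Payload 5.6 kg.
Tool frame: the origin (TCP) lies on the centre line of the jaws, within the pads' length; the fingertips stand 22 mm ahead of it and the grasp point (between the pads) lies 3 mm ahead of it; z points along the fingers, y is the direction in which the jaws open and shut (so a half turn about z gives the same grasp; the last joint's range is limited). The gripper opens to 85 mm and grips with 20 to 120 N. Pads are 22 mm wide; open, the fingers measure 114 mm over their backs; the gripper's body (76 mm by 85 mm) begins 54 mm behind the grasp point. The pads swing forward as they close: fully open they stand 13 mm farther back than shut.
Start: joints at [-1.167, 0.468, -0.012, 1.603, 0.006, 1.071, -0.056], TCP at [0.281, 0.586, 0.253] pointing down, gripper open.
Joint ranges: [-2.53, 2.53], [-0.31, 2.02], [-1.57, 1.55], [0.28, 2.44], [-1.29, 4.43], [0.15, 1.84], [-2.92, 2.92]. Speed limits (rad/s): [2.57, 2.57, 3.14, 3.14, 3.14, 3.14, 3.14].

INTERFACE

Orientations are given as a unit quaternion [x, y, z, w].
In Python, from bench import readout, cams, job gives the robot as it stands.
- The arm moves only by the shell command python3 -m inch 'ROWS' [FORCE]. ROWS is JSON, a list that holds one entry, the list of rows, each a list of 5 numbers: the gripper's target within -1 to 1 (shut at 1, half-way at 0, fully open at -1), then the shift along the tool's x, y, z in units of 25 mm (1.0 is 25 mm), then the turn about the tool's z in units of 6 degrees (1.0 is 6 degrees). In form: [[[fingers, x, y, z, twist], ...]]. A call has 1 to 10 rows; each row shifts and turns the pose as measured when the row begins, along the tool's axes as they then stand; what a row does not reach is not made up. A row lasts 1/10 s, in which the tool goes at most 50 mm and 8.59 degrees, less where a joint would pass 70% of its speed; a pose out of reach is approached as far as the arm can. A call is refused whole if a number of a shift passes 1 or a number of a turn 1, either way. A call with a gripper value outside its range is refused whole. The fingers move at their own pace and stop on an object; FORCE is the grip in N (left out, the last holds). Time passes only in rows, so rows that do not move let the fingers close. It gives the time, the measured TCP pose, the force and the opening at its end, in the units of the state.
- readout.get_state(): the state, without advancing time (a new reading comes with each control period).
- cams.read_camera(name): name is "scene" or "top" or "wrist"; returns a dict with "img" (480x640x3 uint8, red, green, blue), "z_map" (480x640 float32, m along the optical axis (not along the pixel's ray), 0 where there is no reading), "camera_matrix" (3x3 intrinsics, pixels), "distortion" ([k1, k2, p1, p2, k3] as OpenCV has them; the pictures are not rectified), "xyz" and "rotation" of the camera in the world. Camera axes: x right, y down, z forward; pixel columns grow to the right and rows downward; lengths in m; the calibration is good to about 2 mm. A picture is of the moment at which its call begins.
- job.close_job(): hands the job in, once; it reports no verdict.
Trained networks look in a picture, given as the dict that the camera call returned (one of the last four; its "shot" number tells which), for a name from the list of things; names that differ only in an ending like _2 or _b are one class to them, and where a whole thing is asked for, a point or a joint stands for the part that bears it (a point fixed in the world has none). Each returns a list of dicts, best first, with "score" (0 to 1); they miss things now and then, are a little off and sometimes report something else, mostly with a low value. They report only what shows in the picture. A call takes as long as a camera call. They do not tell look-alikes from the thing itself.
- cams.silhouettes(picture, label): "region" (480x640 bool, what is visible of it) and "centre" ([row, column] in pixels, amid what is visible of it).
The state is a dict: "time_s": time; "qpos": joint angles; "qvel": joint speeds; "joint_efforts": joint torques, N m; "position": TCP position; "eef_rot": TCP orientation; "contact_force": force on the tool from outside, world axes, zero at the start; "ft_torque": the same for the moment, N m; "grip_width": finger opening in m.
Only numpy, scipy, OpenCV 4.12 (cv2) and the standard library are available. Lean on these libraries where they do the work, as an engineer would, in place of code of your own. Each camera call takes 0.05 s, during which the arm holds its last target. There are 200 camera calls.

TASK

Take the two hexagonal lead weights from the casting stand's catch pan, set them down (no dropping) flat in the packing tray and nest them as a second row in the notches of the row already there, then press the pack snug, so that all five weights lie honeycomb-fashion with flat faces touching and the back row up against the red fence. Push only until you feel the pack go solid: the fence is held by friction alone and must keep its setting. Leave everything else on the bench where it is.

Things in the scene. Friction and masses are not known exactly. Their poses are not given: they have to be found in the camera images.
- tray: Packing tray, fixed: plywood floor 200 (x) x 122 (y) mm, its top 6 mm above the tray's origin (centre of the underside, on the bench). Side walls along x, 6 mm thick, 109.6 mm apart inside, rising 10 mm above the floor. The near end (-x) is open, with no wall; the fence is at the far end (+x). x and y lie along the tray, z up
- fence_face (a point): Middle of the near face of the red fence, a flat bar across the whole tray that rises 24 mm above the tray floor. It slides along the tray's x, is set a few mm differently each time, and is held only by friction: it stays put against pushes of up to about 45 N and is shoved out of its setting by more. A sliding weight resists with only a few N, so a steady push that meets 15 to 25 N means the pack is solid. Axes as the tray's
- w1c (a point): Lead weight already in the tray, back row, +y end. The row lies across the tray, flats side by side and corners towards the fence, but stands loosely a few mm short of the fence. Centre of the weight, half-way up. Grey hexagonal prism, 36 mm across flats, 41.6 mm across corners, 30 mm tall, about 0.38 kg; its flats look along its y and 60 degrees either side of that, its corners along its x and 60 degrees either side, z up
- w2c (a point): Lead weight already in the tray, back row, middle. The row lies across the tray, flats side by side and corners towards the fence, but stands loosely a few mm short of the fence. Centre of the weight, half-way up. Grey hexagonal prism, 36 mm across flats, 41.6 mm across corners, 30 mm tall, about 0.38 kg; its flats look along its y and 60 degrees either side of that, its corners along its x and 60 degrees either side, z up
- w3c (a point): Lead weight already in the tray, back row, -y end. The row lies across the tray, flats side by side and corners towards the fence, but stands loosely a few mm short of the fence. Centre of the weight, half-way up. Grey hexagonal prism, 36 mm across flats, 41.6 mm across corners, 30 mm tall, about 0.38 kg; its flats look along its y and 60 degrees either side of that, its corners along its x and 60 degrees either side, z up
- w4c (a point): Lead weight lying flat in the catch pan, to be packed. Centre of the weight, half-way up. Grey hexagonal prism, 36 mm across flats, 41.6 mm across corners, 30 mm tall, about 0.38 kg; its flats look along its y and 60 degrees either side of that, its corners along its x and 60 degrees either side, z up
- w5c (a point): Lead weight lying flat in the catch pan, to be packed. Centre of the weight, half-way up. Grey hexagonal prism, 36 mm across flats, 41.6 mm across corners, 30 mm tall, about 0.38 kg; its flats look along its y and 60 degrees either side of that, its corners along its x and 60 degrees either side, z up
- pan: Catch pan of the casting stand, fixed: aluminium pan 170 (x) x 250 (y) mm, walls 16 mm high, floor top 6 mm above its origin (centre of the underside). On its far side (x from 87 to 163 mm) stands the closed steel mould with its spring clip, 72 mm tall. x and y lie along the pan, z up
- crucible: Bystander: open brass cup, 80 mm across, 70 mm tall. Origin at its underside
- lead_bar: Bystander: grey bar 45 x 150 x 28 mm, long along its y. Origin at its underside
- trivet: Bystander: blue three-legged iron trivet, about 160 mm across, 30 mm tall. Origin at its underside
- egg_rack: Bystander: wooden block 50 x 170 x 22 mm (long along its y) with four egg-shaped sinkers standing in it, 51 mm tall in all. Origin at its underside
- mallet: Bystander: hand hammer lying flat along its x. Origin at its underside, under its handle line
Things that resemble listed ones, but are neither listed nor needed, are in the scene too. Leave any green or orange look-alike of the part that bears w4c alone.

How it is judged:
At the end, for the whole second after the job is handed in: Five weights at rest, flat on the tray floor (3 degrees); pan weights in the two notches, either way round; all neighbours at most 38.5 mm between centres (faces within 2.5 mm), flats square to the tray within 7 degrees; each back-row corner within 2.7 mm of the fence (horizontal distance between w1c and w2c below 0.0385 m and horizontal distance between w2c and w3c below 0.0385 m and horizontal distance between w4c and w5c below 0.0385 m and ((horizontal distance between w4c and w1c below 0.0385 m and horizontal distance between each of w4c, w5c and w2c below 0.0385 m and horizontal distance between w5c and w3c below 0.0385 m) or (horizontal distance between w5c and w1c below 0.0385 m and horizontal distance between each of w5c, w4c and w2c below 0.0385 m and horizontal distance between w4c and w3c below 0.0385 m)) and angle between each of w1c, w2c, w3c, w4c, w5c's own z axis and vertical below 0.06 rad and z of each of w1c, w2c, w3c, w4c, w5c in the frame of tray below 0.024 m and linear speed of each of w1, w2, w3, w4, w5 below 0.01 m/s and (angle between the x axis of w1c and the x axis of tray, either way round below 0.13 rad or angle between the x axis of w1c and the x axis of tray, either way round between 0.917198 and 1.1772 rad) and (angle between the x axis of w2c and the x axis of tray, either way round below 0.13 rad or angle between the x axis of w2c and the x axis of tray, either way round between 0.917198 and 1.1772 rad) and (angle between the x axis of w3c and the x axis of tray, either way round below 0.13 rad or angle between the x axis of w3c and the x axis of tray, either way round between 0.917198 and 1.1772 rad) and (angle between the x axis of w4c and the x axis of tray, either way round below 0.13 rad or angle between the x axis of w4c and the x axis of tray, either way round between 0.917198 and 1.1772 rad) and (angle between the x axis of w5c and the x axis of tray, either way round below 0.13 rad or angle between the x axis of w5c and the x axis of tray, either way round between 0.917198 and 1.1772 rad) and x of each of w1c, w2c, w3c in the frame of fence_face above -0.0235 m); the robot touches nothing.
It fails at once if the fence is shoved more than 3 mm out of its setting (distance of fence_face from where it was at the start of the episode above 0.003 m).
It fails at once if a weight is dropped: it falls freely from more than about 2 cm ((height (world z) of w4c above 0.036 m and linear speed of w4 above 0.25 m/s and contact force between the fingers and w4 below 0.05 N) or (height (world z) of w5c above 0.036 m and linear speed of w5 above 0.25 m/s and contact force between the fingers and w5 below 0.05 N)).
It fails at once if a bystander is pushed more than 2 cm (distance of any of crucible, lead_bar, trivet, egg_rack, mallet from where it was at the start of the episode above 0.02 m).
It also fails if it takes over 72 s, if anything falls off the work surface, if the arm or the gripper's body presses on something with over 40 N, if the wrist force passes 120 N, or if a joint passes its speed limit or range.

## Working session

There is one attempt and no reset: what is moved stays moved. The work goes in short steps, Python scripts to look and compute and a shell command to move; the robot and the scene stay as the last step left them, time stands still between calls to the robot, and variables do not carry over. Pictures are saved under pics/ and viewed, about 8 in all and at most 12, crops included, and the job is handed in when it is done.

```bash
ls; mkdir -p pics
cat > h.py <<'E'
import numpy as np, cv2
from bench import readout, cams, job
def snap(n,f=None):
    p=cams.read_camera(n)
    if f: cv2.imwrite('pics/'+f,p['img'][...,::-1])
    return p
def pts(p,mask):
    """world points of masked pixels"""
    v,u=np.nonzero(mask&(p['z_map']>0)); z=p['z_map'][v,u]
    n=cv2.undistortPoints(np.stack([u,v],1).astype(np.float64)[:,None],np.array(p['camera_matrix'],float),np.array(p['distortion'],float))[:,0]
    c=np.c_[n*z[:,None],z]
    return c@np.array(p['rotation']).reshape(3,3).T+np.array(p['xyz'])
E
python3 - <<'E'
from h import *
s=readout.get_state(); print({k:np.round(v,3).tolist() for k,v in s.items()})
for n in ['top','scene']:
    p=snap(n,n+'0.png'); print(n,p['xyz'],np.round(p['rotation'],3).tolist())
    for l in ['w4c','w1c','tray','pan','fence_face','crucible','lead_bar','trivet','egg_rack','mallet']:
        for d in cams.silhouettes(p,l):
            q=pts(p,d['region'])
            if len(q)==0: continue
            print(l,round(d['score'],2),np.round(d['centre']).tolist(),len(q),np.round(np.median(q,0),3),'zmax',np.round(np.percentile(q[:,2],95),3), np.round(np.percentile(q[:,:2],[2,98],axis=0),3).tolist())
E
```

```text
pics
{'time_s': 0.0, 'qpos': [-1.167, 0.468, -0.012, 1.604, 0.006, 1.071, -0.056], 'qvel': [0.002, 0.002, -0.0, 0.001, 0.001, 0.002, 0.001], 'joint_efforts': [-0.0, -53.238, 0.021, -25.131, 0.011, 0.008, -0.0], 'position': [0.281, 0.586, 0.252], 'eef_rot': [0.222, 0.975, -0.001, -0.0], 'contact_force': [-0.231, 0.153, -0.844], 'ft_torque': [-0.005, -0.039, -0.019], 'grip_width': 0.085}
top [0.37221296 0.01964268 1.44295156] [0.714, -0.697, 0.046, -0.044]Traceback (most recent call last):
  File "<stdin>", line 7, in <module>
  File "h.py", line 12, in pts
    return c@np.array(p['rotation']).reshape(3,3).T+np.array(p['xyz'])
             ~~~~~~~~~~~~~~~~~~~~~~~~~~~~~~~^^^^^
ValueError: cannot reshape array of size 4 into shape (3,3)
```

```bash
sed -i "s/np.array(p\['rotation'\]).reshape(3,3).T/Rotation.from_quat(p['rotation']).as_matrix().T/; 1a from scipy.spatial.transform import Rotation" h.py
python3 - <<'E'
from h import *
for n in ['top','scene']:
    p=snap(n,n+'0.png'); print(n,p['xyz'])
    for l in ['w4c','w1c','tray','pan','fence_face','crucible','lead_bar','trivet','egg_rack','mallet']:
        for d in cams.silhouettes(p,l):
            q=pts(p,d['region'])
            if len(q)==0: continue
            print(l,round(d['score'],2),np.round(d['centre']).tolist(),len(q),np.round(np.median(q,0),3),'zmax',np.round(np.percentile(q[:,2],95),3), np.round(np.percentile(q[:,:2],[2,98],axis=0),3).tolist())
E
```

```text
top [0.37221296 0.01964268 1.44295156]
w4c 0.74 [295.0, 158.0] 209 [0.401 0.39  0.028] zmax 0.034 [[0.383, 0.376], [0.417, 0.408]]
w4c 0.66 [268.0, 221.0] 243 [0.471 0.239 0.035] zmax 0.04 [[0.454, 0.223], [0.49, 0.258]]
w4c 0.5 [324.0, 232.0] 213 [0.338 0.214 0.028] zmax 0.034 [[0.322, 0.198], [0.356, 0.231]]
w4c 0.42 [162.0, 393.0] 1191 [ 0.74  -0.168  0.026] zmax 0.032 [[0.719, -0.238], [0.766, -0.095]]
w4c 0.38 [231.0, 383.0] 229 [ 0.567 -0.139  0.034] zmax 0.04 [[0.55, -0.156], [0.587, -0.121]]
w1c 0.81 [232.0, 379.0] 242 [ 0.566 -0.137  0.034] zmax 0.039 [[0.55, -0.156], [0.585, -0.119]]
tray 0.93 [260.0, 397.0] 3591 [ 0.5   -0.174  0.006] zmax 0.029 [[0.419, -0.233], [0.613, -0.115]]
pan 0.97 [242.0, 242.0] 9537 [0.535 0.2   0.008] zmax 0.062 [[0.415, 0.077], [0.656, 0.314]]
fence_face 0.7 [218.0, 395.0] 225 [ 0.597 -0.171  0.03 ] zmax 0.037 [[0.592, -0.225], [0.605, -0.124]]
crucible 0.9 [132.0, 328.0] 967 [ 0.811 -0.004  0.028] zmax 0.071 [[0.762, -0.038], [0.838, 0.033]]
lead_bar 0.9 [161.0, 391.0] 1210 [ 0.74  -0.166  0.026] zmax 0.032 [[0.719, -0.238], [0.766, -0.095]]
le
[... 1095 characters left out ...]
.322]]
fence_face 0.64 [222.0, 260.0] 199 [ 0.605 -0.171  0.027] zmax 0.037 [[0.596, -0.223], [0.609, -0.12]]
crucible 0.64 [275.0, 232.0] 1033 [0.803 0.005 0.049] zmax 0.071 [[0.767, -0.039], [0.84, 0.037]]
crucible 0.18 [181.0, 221.0] 670 [ 0.581 -0.423  0.025] zmax 0.049 [[0.551, -0.519], [0.598, -0.36]]
lead_bar 0.92 [242.0, 217.0] 791 [ 0.751 -0.162  0.028] zmax 0.032 [[0.707, -0.259], [0.771, -0.092]]
trivet 0.91 [345.0, 450.0] 1039 [0.558 0.452 0.03 ] zmax 0.033 [[0.506, 0.405], [0.64, 0.537]]
egg_rack 0.63 [184.0, 222.0] 706 [ 0.581 -0.425  0.025] zmax 0.05 [[0.55, -0.527], [0.598, -0.36]]
mallet 0.59 [340.0, 311.0] 1464 [0.767 0.272 0.024] zmax 0.029 [[0.737, 0.103], [0.826, 0.352]]
```

View pics/top0.png

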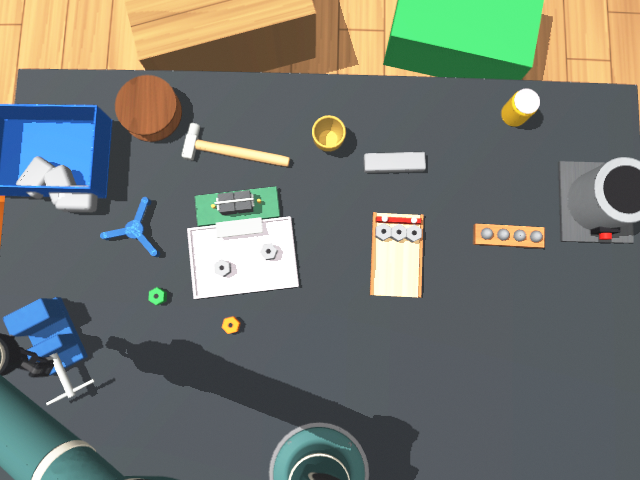

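View pics/scene0.png

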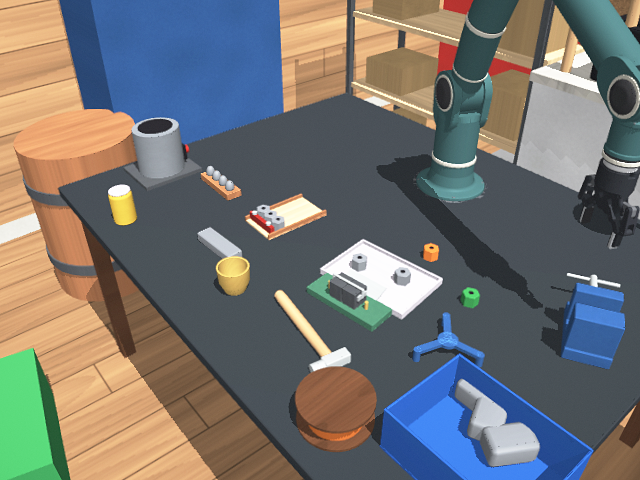

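The top view shows the two pan weights at about (222,268) and (268,252). The loose row is at (384–414,232), with the fence behind it at (400,218). The green (157,296) and orange (231,325) look-alikes stay put. The scene view agrees. I'll move over the pan for a wrist view.

```bash
python3 -m inch '[[[-1,-1,-0.74,0,0],[-1,-1,-0.74,0,0],[-1,-1,-0.74,0,0],[-1,-1,-0.74,0,0],[-1,-1,-0.74,0,0],[-1,-1,-0.74,0,0],[-1,-1,-0.74,0,0],[-1,-1,-0.74,0,0],[-1,-1,-0.74,0,0],[-1,-1,-0.74,0,0]]]'
python3 -m inch '[[[-1,-1,-0.74,0,0],[-1,-1,-0.74,0,0],[-1,-1,-0.74,0,0],[-1,-1,-0.74,0,0],[-1,0,0,0,0]]]'
python3 - <<'E'
from h import *
p=snap('wrist','wr0.png'); print(p['xyz'],p['camera_matrix'])
for d in cams.silhouettes(p,'w4c'):
    q=pts(p,d['region']);t=q[q[:,2]>.03]
    if len(t)<20: continue
    print(round(d['score'],2),np.round(d['centre']),len(q),np.round(np.median(t,0),4),np.round((np.percentile(t,1,0)+np.percentile(t,99,0))/2,4),np.ptp(t,0))
E
```

```text
time_s: 2.2
position: [0.4287, 0.3069, 0.2529]
eef_rot: [0.216, 0.976, 0.002, -0.001]
contact_force: [0.5, -0.8, 0.6]
grip_width: 0.0851
time_s: 2.7
position: [0.4925, 0.1882, 0.2538]
eef_rot: [0.22, 0.976, 0.003, 0.001]
contact_force: [0.3, -0.9, -0.7]
grip_width: 0.0855
[0.41711065 0.2221705  0.37512902] [[343.06169742   0.         322.63300724]
 [  0.         343.06169742 241.15083564]
 [  0.           0.           1.        ]]
0.74 [ 28. 477.] 1998 [0.401  0.3929 0.031 ] [0.4009 0.393  0.0314] [0.03936903 0.03670724 0.00404983]
0.61 [ 49. 277.] 1730 [0.338  0.2153 0.031 ] [0.3383 0.2155 0.0315] [0.03978878 0.03827063 0.00372642]
0.56 [170. 360.] 1316 [0.4709 0.2406 0.0369] [0.471  0.2406 0.0366] [0.04029084 0.03746985 0.00900634]
```

View pics/wr0.png

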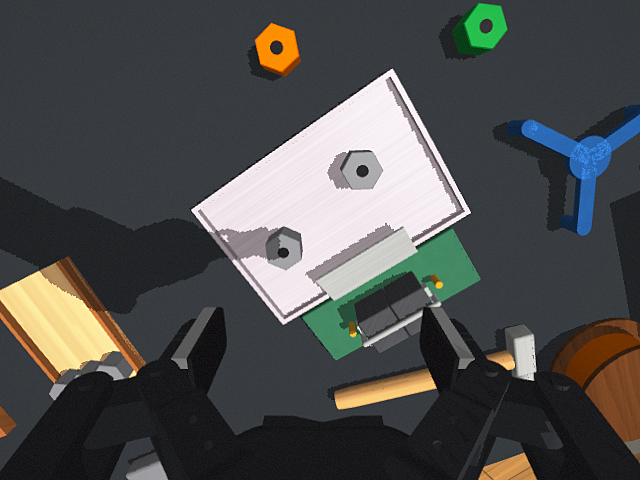

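The wrist view shows the weights at (361,170) and (284,247). The network missed the second one, so I'll segment by height and fit a hexagon.

```bash
cat >> h.py <<'E'
A=lambda a: np.array([np.cos(np.radians(a)),np.sin(np.radians(a))])
def hexfit(q,guess,zlo=.033,zhi=.042,r=.024):
    """centre and first flat-normal angle (deg, 0..60) from points of the top face"""
    t=q[(q[:,2]>zlo)&(q[:,2]<zhi)][:,:2]
    g=np.array(guess,float)
    for _ in range(3):
        s=t[np.linalg.norm(t-g,axis=1)<r]; best=None
        for th in np.arange(0,60,.5):
            n=[A(th+60*i) for i in range(3)]
            hi=[np.percentile(s@m,98.5) for m in n]; lo=[np.percentile(s@m,1.5) for m in n]
            w=np.sum(np.subtract(hi,lo))
            if best is None or w<best[0]:
                c=np.linalg.lstsq(np.array(n),(np.array(hi)+lo)/2,rcond=None)[0]; best=(w,c,th)
        g=best[1]
    return g,best[2],best[0]/3,len(s)
def fingers(q,c,th,opening,zmin=.012):
    """highest obstacle in each finger's footprint for the three flat axes"""
    for i in range(3):
        d=A(th+60*i);e=A(th+60*i+90);u=(q[:,:2]-c)@d;v=(q[:,:2]-c)@e
        out=[]
        for sg in (1,-1):
            m=(sg*u>opening/2-.002)&(sg*u<opening/2+.017)&(abs(v)<.014)
            out.append(np.round(np.percentile(q[m,2],98),3) if m.any() else None)
        print('  axis',th+60*i,out)
def tool():
    s=readout.get_state(); R=Rotation.from_quat(s['eef_rot']).as_matrix()
    return np.array(s['position']),R,np.degrees(np.arctan2(R[1,1],R[0,1]))
def go(xy,z,yaw):
    """units to move TCP to xy,z, jaw axis to yaw deg (mod 180)"""
    P,R,y=tool(); d=R.T@(np.array([*xy,z])-P)/.025
    t=(yaw-y+90)%180-90
    print('TCP',np.round(P,4),'yaw',round(y,1),'units xyz',np.round(d,2),'twist units',round(-t/6,2))
E
python3 - <<'E'
from h import *
p=snap('wrist'); q=pts(p,np.ones((480,640),bool))
m=np.zeros((480,640),bool); m[240:252,278:292]=1; g=np.median(pts(p,m),0); print(g)
for guess in [(.471,.2406),g[:2]]:
    c,th,w,n=hexfit(q,guess); print(np.round(c,4),th,w,n); fingers(q,c,th,.06); go(c,.08,th); go(c,.08,th+60); go(c,.08,th+120)
print(readout.get_state()['qpos'])
E
```

```text
[0.50598697 0.14169879 0.03675951]
[0.4715 0.2406] 42.0 0.03458914407271709 1193
  axis 42.0 [np.float64(0.326), np.float64(0.008)]
  axis 102.0 [np.float64(0.009), np.float64(0.329)]
  axis 162.0 [np.float64(0.008), np.float64(0.314)]
TCP [0.49   0.1934 0.2536] yaw 65.0 units xyz [1.46 1.35 6.95] twist units 3.84
TCP [0.49   0.1934 0.2536] yaw 65.0 units xyz [1.46 1.35 6.95] twist units -6.16
TCP [0.49   0.1934 0.2536] yaw 65.0 units xyz [1.46 1.35 6.95] twist units 13.84
[0.5136 0.132 ] 7.0 0.03458276432481183 972
  axis 7.0 [np.float64(0.009), np.float64(0.31)]
  axis 67.0 [np.float64(0.008), np.float64(0.008)]
  axis 127.0 [np.float64(0.009), np.float64(0.008)]
TCP [0.49   0.1934 0.2536] yaw 65.0 units xyz [-1.9  -1.88  6.93] twist units 9.67
TCP [0.49   0.1934 0.2536] yaw 65.0 units xyz [-1.9  -1.88  6.93] twist units -0.33
TCP [0.49   0.1934 0.2536] yaw 65.0 units xyz [-1.9  -1.88  6.93] twist units -10.33
[-0.57203384  0.25517598  0.1594706   1.91521345 -0.0551041   0.97081219
  0.74834651]
```

```bash
python3 -m inch '[[[-0.4,-0.6,-0.6,0.5,-0.33],[-0.4,-0.7,-0.7,1,0],[-0.4,-0.6,-0.6,1,0],[-0.4,0,0,1,0],[-0.4,0,0,1,0],[-0.4,0,0,1,0],[-0.4,0,0,0.5,0],[-0.4,0,0,0.5,0],[-0.4,0,0,0,0],[-0.4,0,0,0,0]]]' 40
python3 - <<'E'
from h import *
p=snap('wrist','wr1.png'); q=pts(p,np.ones((480,640),bool))
c,th,w,n=hexfit(q,(.5136,.132)); print(np.round(c,4),th,w,n)
for l,f in (('fit',c),('old',(.5136,.132))): go(f,.032,67)
E
```

```text
time_s: 3.85
position: [0.5141, 0.1472, 0.087]
eef_rot: [0.187, 0.982, 0.008, 0.001]
contact_force: [0.3, -0.0, -0.2]
grip_width: 0.0597
[0.5131 0.1323] 13.0 0.03433126574501622 3319
TCP [0.5141 0.1472 0.0871] yaw 68.5 units xyz [-0.18 -0.61  2.2 ] twist units 0.25
TCP [0.5141 0.1472 0.0871] yaw 68.5 units xyz [-0.21 -0.61  2.2 ] twist units 0.25
```

View pics/wr1.png

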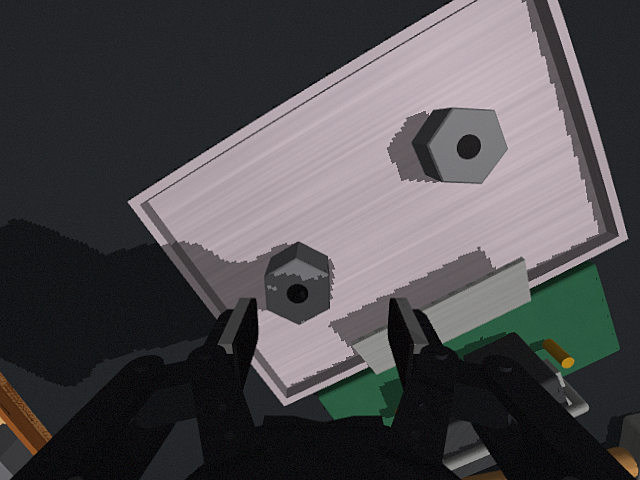

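The nearer weight's hole is at (297,293), and its flats face the jaws about square. I'll centre over it, go down and grip.

```bash
python3 -m inch '[[[-0.4,-0.1,-0.3,0,-0.5],[-0.4,-0.1,-0.31,0,0],[-0.4,0,0,0,0]]]'
python3 -c "
from h import *
go((.5131,.1323),.032,72)"
```

```text
time_s: 4.2
position: [0.5153, 0.1316, 0.0896]
eef_rot: [0.16, 0.987, 0.01, 0.004]
contact_force: [-0.9, -0.0, -0.1]
grip_width: 0.0596
TCP [0.5153 0.1316 0.0896] yaw 71.6 units xyz [ 0.1  -0.05  2.3 ] twist units -0.07
```

```bash
python3 -m inch '[[[-0.4,0.1,-0.05,0.7,0],[-0.4,0,0,0.7,0],[-0.4,0,0,0.5,0],[-0.4,0,0,0.3,0],[-0.4,0,0,0.1,0],[-0.4,0,0,0,0]]]'
python3 -c "
from h import *
go((.5131,.1323),.032,72)"
```

```text
time_s: 4.8
position: [0.5165, 0.133, 0.0334]
eef_rot: [0.163, 0.987, 0.012, 0.007]
contact_force: [0.5, -0.5, 0.8]
grip_width: 0.0597
TCP [0.5165 0.133  0.0334] yaw 71.2 units xyz [ 0.12 -0.07  0.05] twist units -0.13
```

```bash
python3 -m inch '[[[-0.4,0.14,-0.07,0.03,0],[-0.4,0,0,0,0],[1,0,0,0,0],[1,0,0,0,0],[1,0,0,0,0],[1,0,0,0,0],[1,0,0,0,0],[1,0,0,0,0]]]' 50
python3 -m inch '[[[1,0,0,-0.4,0],[1,0,0,-1,0],[1,0,0,-1,0],[1,0,0,-1,0],[1,0,0,-0.5,0],[1,0,0,0,0],[1,0,0,0,0]]]' 50
python3 - <<'E'
from h import *
p=snap('wrist','wr2.png')
p=snap('top'); q=pts(p,np.ones((480,640),bool))
t=q[(abs(q[:,0]-.567)<.035)&(abs(q[:,1]+.175)<.07)&(q[:,2]>.032)&(q[:,2]<.045)]
print(len(t), np.round(np.percentile(t[:,:2],[1,50,99],axis=0),4).tolist())
E
```

```text
time_s: 5.6
position: [0.513, 0.1328, 0.0342]
eef_rot: [0.163, 0.987, 0.012, 0.008]
contact_force: [0.5, -0.1, -0.3]
grip_width: 0.0354
time_s: 6.3
position: [0.5083, 0.1297, 0.1348]
eef_rot: [0.163, 0.987, 0.011, 0.005]
contact_force: [-0.6, -0.2, -4.5]
grip_width: 0.0348
580 [[0.549, -0.2293], [0.5702, -0.1752], [0.601, -0.1227]]
```

```bash
python3 -m inch '[[[1,-0.36,-1,-0.5,0],[1,-0.36,-1,-0.5,0],[1,-0.36,-1,-0.5,0],[1,-0.36,-1,-0.5,0],[1,-0.36,-1,-0.5,0],[1,-0.36,-1,0,0],[1,-0.36,-1,0,0],[1,-0.36,-1,0,0],[1,-0.36,-1,0,0],[1,-0.36,-1,0,0]]]'
python3 -m inch '[[[1,0,-0.8,0,-0.6],[1,0,-0.7,0,-0.6],[1,0,0,0,-0.6],[1,0,0,0,-0.6],[1,0,0,0,-0.6],[1,0,0,0,0],[1,0,0,0,0]]]'
python3 - <<'E'
from h import *
p=snap('wrist','wr3.png'); q=pts(p,np.ones((480,640),bool)); np.save('q3',q)
go((.5,-.175),.2,90)
for g in [(.567,-.137),(.567,-.175),(.567,-.212)]:
    c,th,w,n=hexfit(q,g,r=.021); print(np.round(c,4),th,w,n)
E
```

```text
time_s: 7.4
position: [0.5071, -0.1418, 0.1811]
eef_rot: [0.158, 0.987, 0.008, -0.007]
contact_force: [0.5, 0.2, -3.9]
grip_width: 0.035
time_s: 8.1
position: [0.4903, -0.1846, 0.1707]
eef_rot: [0.001, 1.0, 0.009, -0.014]
contact_force: [0.1, 0.9, -3.6]
grip_width: 0.0354
TCP [ 0.4902 -0.1845  0.1707] yaw 89.9 units xyz [-0.36  0.4  -1.18] twist units -0.02Traceback (most recent call last):
  File "<stdin>", line 5, in <module>
  File "h.py", line 23, in hexfit
    hi=[np.percentile(s@m,98.5) for m in n]; lo=[np.percentile(s@m,1.5) for m in n]
        ~~~~~~~~~~~~~^^^^^^^^^^
    return _quantile_unchecked(
        a, q, axis, out, overwrite_input, method, keepdims, weights)
    return _ureduce(a,
                    func=_quantile_ureduce_func,
    ...<5 lines>...
                    overwrite_input=overwrite_input,
                    method=method)
    r = func(a, **kwargs)
    result = _quantile(arr,
                       quantiles=q,
    ...<2 lines>...
                       out=out,
                       weights=wgt)
    slices_having_nans = np.isnan(arr[-1, ...])
                                  ~~~^^^^^^^^^
IndexError: index -1 is out of bounds for axis 0 with size 0
```

View pics/wr3.png

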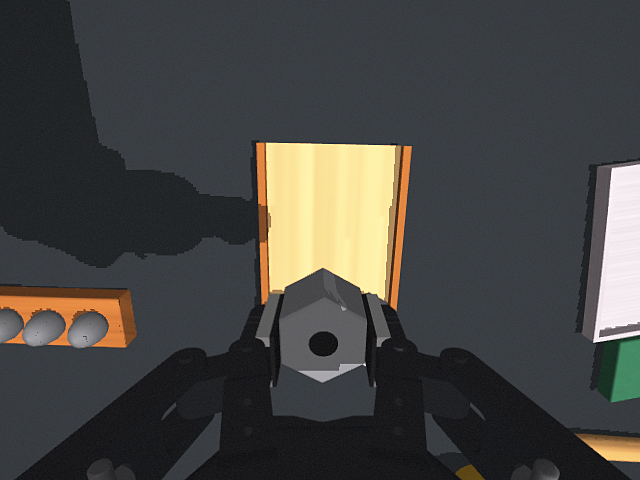

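The weight is held square in the jaws at (323,343), but the gripper hides the row. The camera looks toward −x of the tool, so I'll move past the fence for a clear view of row and fence.

```bash
python3 -m inch '[[[1,-1,0.2,-0.6,0],[1,-1,0.2,-0.6,0],[1,-1,0,-0.3,0],[1,-1,0,0,0],[1,-1,0,0,0],[1,-1,0,0,0],[1,-0.4,0,0,0],[1,0,0,0,0],[1,0,0,0,0]]]'
python3 - <<'E'
from h import *
p=snap('wrist','wr4.png'); q=pts(p,np.ones((480,640),bool)); np.save('q4',q)
go((.65,-.175),.2,90)
def fit(a,b,r=.021):
  for g in a:
    try:
      c,th,w,n=hexfit(q,g,r=r); print(np.round(c,4),th,round(w,4),n)
    except Exception as e: print('no',e)
fit([(.567,-.137),(.567,-.175),(.567,-.212)],0)
I=p['img'].astype(int); red=(I[...,0]>130)&(I[...,1]<70)&(I[...,2]<70)
f=pts(p,red); f=f[(abs(f[:,0]-.595)<.05)&(abs(f[:,1]+.175)<.08)]; t=f[f[:,2]>.024]
# near edge of fence top per y-bin
for y in np.arange(-.22,-.125,.012):
    s=t[abs(t[:,1]-y)<.005]
    if len(s)>5: print('fence y',round(y,3),np.round(np.percentile(s[:,0],[3,50,97]),4),np.round(np.percentile(s[:,2],[5,50,95]),4),len(s))
# tray walls: orange
z=q[(q[:,2]>.011)&(q[:,2]<.021)&(q[:,0]>.43)&(q[:,0]<.58)&(abs(q[:,1]+.175)<.08)]
for x in np.arange(.44,.58,.02):
    s=z[abs(z[:,0]-x)<.006]; L=s[s[:,1]<-.175][:,1]; H=s[s[:,1]>-.175][:,1]
    if len(L)>5 and len(H)>5: print('wall x',round(x,3),np.round(np.percentile(L,[3,97]),4),np.round(np.percentile(H,[3,97]),4))
E
```

```text
time_s: 9.05
position: [0.6537, -0.1731, 0.1993]
eef_rot: [0.004, 1.0, 0.01, -0.019]
contact_force: [-0.7, -0.2, -3.1]
grip_width: 0.0351
TCP [ 0.6534 -0.1731  0.1993] yaw 89.5 units xyz [ 0.14 -0.08 -0.02] twist units -0.09
[ 0.568  -0.1414] 33.0 0.0351 1861
[ 0.5674 -0.176 ] 27.5 0.0356 1925
[ 0.5664 -0.2116] 29.0 0.0352 1921
fence y -0.22 [0.5911 0.5967 0.6017] [0.0302 0.0312 0.0325] 74
fence y -0.208 [0.5921 0.5969 0.602 ] [0.0301 0.0313 0.0322] 47
fence y -0.196 [0.5921 0.5971 0.6021] [0.0303 0.0313 0.0324] 156
fence y -0.184 [0.5923 0.5976 0.603 ] [0.0302 0.0314 0.0325] 168
fence y -0.172 [0.5924 0.5974 0.6032] [0.0302 0.0312 0.0326] 163
fence y -0.16 [0.5926 0.5982 0.6033] [0.0301 0.0314 0.0322] 167
fence y -0.148 [0.5934 0.6016 0.6034] [0.0307 0.0316 0.0321] 16
fence y -0.136 [0.5935 0.5977 0.6036] [0.03   0.0314 0.0329] 63
wall x 0.48 [-0.2355 -0.2294] [-0.12   -0.1138]
wall x 0.5 [-0.2355 -0.2295] [-0.1207 -0.1145]
wall x 0.52 [-0.2366 -0.2305] [-0.1213 -0.1153]
wall x 0.54 [-0.2367 -0.2308] [-0.1212 -0.1156]
wall x 0.56 [-0.2371 -0.2349] [-0.1213 -0.1157]
```

View pics/wr4.png

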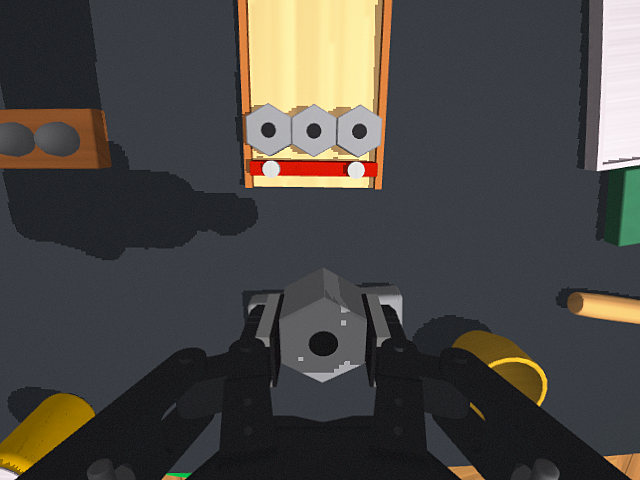

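The row is at (268/314/359,130) and the fence at (313,168), with a gap of about 4 mm. The tray is turned about −1.5°. Row, fence and walls all agree. Next, the held weight's offset in the jaws.

```bash
cat >> h.py <<'E'
PHI=-1.5; EX=A(PHI); EY=A(PHI+90); W2=np.array([.5673,-.1763])
def held(q):
    """offset (tool x,y) and height of held weight's top centre from the TCP"""
    P,R,y=tool(); l=(q-P)@R
    m=(abs(l[:,1])<.0172)&(abs(l[:,0])<.035)&(abs(l[:,2])<.012); s=l[m]
    print('held x range',np.round(np.percentile(s[:,0],[2,98]),4),'z',np.round(np.percentile(s[:,2],[5,50,95]),4),m.sum())
E
python3 - <<'E'
from h import *
q=np.load('q4.npy'); held(q)
P0=W2-.0572*EX
print(P0+.02*EY,P0-.02*EY); go(P0+.02*EY,.1,PHI+30); print(tool()[1].round(3))
E
```

```text
held x range [-0.0168  0.0188] z [-0.0037 -0.0024  0.0079] 6910
[ 0.51064314 -0.15480953] [ 0.50959606 -0.19479583]
TCP [ 0.6534 -0.1731  0.1993] yaw 89.5 units xyz [5.56 0.6  4.2 ] twist units 10.16
[[-0.999  0.009 -0.038]
 [ 0.008  1.     0.021]
 [ 0.038  0.021 -0.999]]
```

```bash
python3 -m inch '[[[1,1,0.3,0,0],[1,1,0.3,0,0],[1,1,0,0,0],[1,1,0,0,0],[1,1,0,0.5,0],[1,0.5,0,0.5,1],[1,0,0,0.5,1],[1,0,0,0.5,1],[1,0,0,0.5,1],[1,0,0,0.5,1]]]'
python3 -m inch '[[[1,0,0,0.5,1],[1,0,0,0.3,1],[1,0,0,0,1],[1,0,0,0,1],[1,0,0,0,1],[1,0,0,0,0],[1,0,0,0,0]]]'
python3 -c "
from h import *
P0=W2-.0572*EX
go(P0+.02*EY,.0345,PHI+30); print(tool()[1].round(3), readout.get_state()['qpos'].round(2))"
```

```text
time_s: 10.1
position: [0.4974, -0.157, 0.1329]
eef_rot: [0.277, 0.961, 0.006, -0.019]
contact_force: [-0.4, 0.0, -3.9]
grip_width: 0.0351
time_s: 10.8
position: [0.4894, -0.1568, 0.1139]
eef_rot: [0.528, 0.849, 0.002, -0.022]
contact_force: [-0.1, -0.3, -3.7]
grip_width: 0.0348
TCP [ 0.4894 -0.1568  0.1139] yaw 26.3 units xyz [-0.43  0.86  3.15] twist units -0.37
[[-0.441  0.897 -0.035]
 [ 0.896  0.442  0.026]
 [ 0.038 -0.02  -0.999]] [-0.09  0.48  0.42  2.03 -0.31  0.73  0.99]
```

```bash
python3 -m inch '[[[1,-0.2,0.45,0.4,-0.37],[1,-0.23,0.45,0.5,0],[1,0,0,0.6,0],[1,0,0,0.5,0],[1,0,0,0,0],[1,0,0,0,0]]]'
python3 -c "
from h import *
P0=W2-.0572*EX
go(P0+.02*EY,.0345,PHI+30)"
```

```text
time_s: 11.4
position: [0.5108, -0.155, 0.0621]
eef_rot: [0.508, 0.861, 0.003, -0.022]
contact_force: [0.6, -0.3, -3.7]
grip_width: 0.0351
TCP [ 0.5108 -0.155   0.0621] yaw 28.9 units xyz [-0.04  0.02  1.1 ] twist units 0.07
```

```bash
python3 -m inch '[[[1,0,0,0.4,0],[1,0,0,0.3,0],[1,0,0,0.15,0],[1,0,0,0.05,0],[1,0,0,0.05,0],[1,0,0,0,0]]]'
python3 -c "
from h import *
P0=W2-.0572*EX
go(P0+.02*EY,.0345,PHI+30)"
```

```text
time_s: 12.0
position: [0.5098, -0.1546, 0.0372]
eef_rot: [0.508, 0.861, 0.003, -0.021]
contact_force: [0.3, -0.1, -4.2]
grip_width: 0.035
TCP [ 0.5098 -0.1546  0.0372] yaw 28.9 units xyz [-0.03  0.03  0.11] twist units 0.07
```

```bash
python3 -m inch '[[[1,0,0,0.06,0],[1,0,0,0.05,0],[1,0,0,0,0]]]'
python3 -c "
from h import *
P0=W2-.0572*EX
go(P0+.02*EY,.0345,PHI+30)"
```

```text
time_s: 12.3
position: [0.5101, -0.1547, 0.0352]
eef_rot: [0.508, 0.861, 0.004, -0.021]
contact_force: [-0.9, 0.1, -2.9]
grip_width: 0.035
TCP [ 0.5101 -0.1547  0.0352] yaw 28.9 units xyz [-0.02  0.02  0.03] twist units 0.07
```

```bash
python3 -m inch '[[[1,0,0,0.04,0],[1,0,0,0,0],[-0.15,0,0,0,0],[-0.15,0,0,0,0],[-0.15,0,0,0,0],[-0.15,0,0,-0.3,0],[-0.15,0,0,-1,0],[-0.15,0,0,-1,0],[-0.15,0,0,-1,0],[-0.15,0,0,-1,0]]]'
python3 - <<'E'
from h import *
c0=np.array((.4715,.2406)); go(c0,.18,42); go(c0,.18,102); go(c0,.18,162)
E
```

```text
time_s: 13.3
position: [0.5129, -0.1578, 0.1453]
eef_rot: [0.508, 0.861, 0.003, -0.022]
contact_force: [0.0, -0.8, 1.0]
grip_width: 0.0491
TCP [ 0.5129 -0.1578  0.1453] yaw 28.9 units xyz [14.8   6.22 -0.89] twist units -2.18
TCP [ 0.5129 -0.1578  0.1453] yaw 28.9 units xyz [14.8   6.22 -0.89] twist units -12.18
TCP [ 0.5129 -0.1578  0.1453] yaw 28.9 units xyz [14.8   6.22 -0.89] twist units 7.82
```

```bash
python3 -m inch '[[[-0.4,1,0.42,-0.2,0],[-0.4,1,0.42,-0.2,0],[-0.4,1,0.42,-0.2,0],[-0.4,1,0.42,0,0],[-0.4,1,0.42,0,0],[-0.4,1,0.42,0,0],[-0.4,1,0.42,0,0],[-0.4,1,0.42,0,0],[-0.4,1,0.42,0,0],[-0.4,1,0.42,0,0]]]'
python3 -m inch '[[[-0.4,1,0.42,0,-0.5],[-0.4,1,0.42,0,-1],[-0.4,0.3,0.42,0,-0.7],[-0.4,0,0,0,0],[-0.4,0,0,0,0]]]'
python3 - <<'E'
from h import *
p=snap('wrist','wr5.png'); q=pts(p,np.ones((480,640),bool))
c,th,w,n=hexfit(q,(.4715,.2406)); print(np.round(c,4),th,w,n); fingers(q,c,th,.06); go(c,.032,th)
p=snap('top','top1.png'); cv2.imwrite('pics/top1c.png',cv2.resize(p['img'][190:320,340:460,::-1],None,fx=4,fy=4))
E
```

```text
time_s: 14.3
position: [0.4896, 0.115, 0.1801]
eef_rot: [0.513, 0.858, 0.007, -0.014]
contact_force: [-0.1, -0.5, 0.3]
grip_width: 0.0593
time_s: 14.8
position: [0.4857, 0.1879, 0.1847]
eef_rot: [0.405, 0.914, 0.01, -0.012]
contact_force: [0.2, -0.5, -0.0]
grip_width: 0.0595
[0.4714 0.2407] 31.0 0.034465741017429115 1842
  axis 31.0 [np.float64(0.008), np.float64(0.008)]
  axis 91.0 [np.float64(0.008), np.float64(0.261)]
  axis 151.0 [np.float64(0.008), np.float64(0.255)]
TCP [0.4859 0.1877 0.1848] yaw 42.1 units xyz [1.77 0.93 6.18] twist units 1.86
```

View pics/top1c.png

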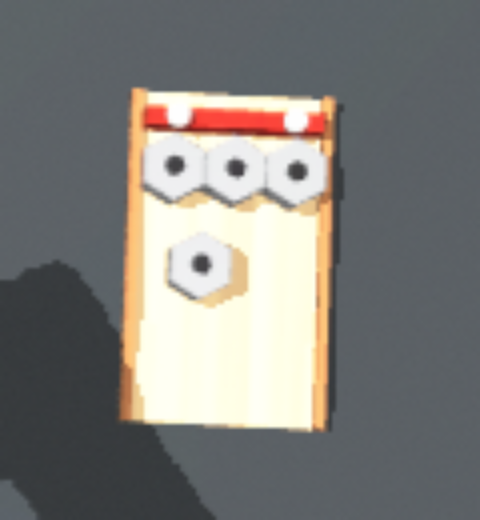

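w4 stands flat in the tray at crop (202,264), well placed. Now for w5, closing in first since its angle estimates differ (31° against 42°).

```bash
python3 -m inch '[[[-0.4,0.6,0.3,0.8,0.3],[-0.4,0.6,0.3,0.8,0.3],[-0.4,0.4,0.2,0.8,0],[-0.4,0,0,0.8,0],[-0.4,0,0,0.4,0],[-0.4,0,0,0,0],[-0.4,0,0,0,0]]]'
python3 - <<'E'
from h import *
p=snap('wrist','wr6.png'); q=pts(p,np.ones((480,640),bool))
c,th,w,n=hexfit(q,(.4714,.2407)); print(np.round(c,4),th,w,n); go((.4714,.2407),.032,38); print(tool()[1].round(3))
E
```

```text
time_s: 15.6
position: [0.4772, 0.2268, 0.0954]
eef_rot: [0.444, 0.896, 0.01, -0.01]
contact_force: [-0.2, -0.4, -0.2]
grip_width: 0.0599
[0.4714 0.241 ] 33.0 0.03433778279530908 3374
TCP [0.4772 0.2268 0.0955] yaw 37.2 units xyz [0.52 0.13 2.56] twist units -0.13
[[-0.605  0.796 -0.009]
 [ 0.796  0.605  0.027]
 [ 0.027  0.01  -1.   ]]
```

View pics/wr6.png

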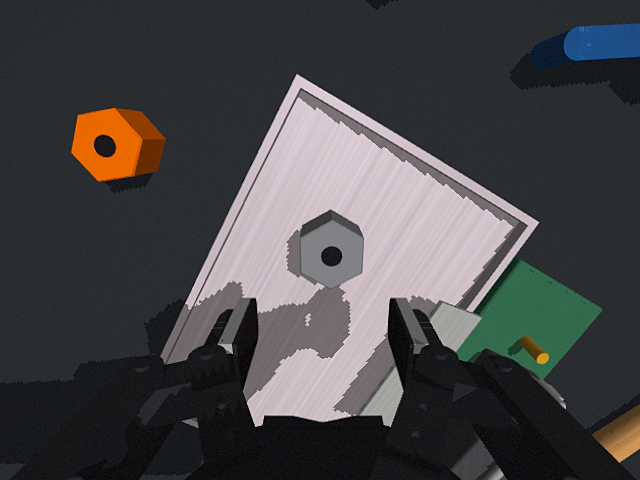

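The flats of the weight at (331,250) face the jaws square at this yaw, so I'll go down.

```bash
python3 -m inch '[[[-0.4,0.27,0.06,0,0],[-0.4,0.27,0.07,0.3,0],[-0.4,0,0,0.6,0],[-0.4,0,0,0.6,0],[-0.4,0,0,0.3,0],[-0.4,0,0,0,0],[-0.4,0,0,0,0]]]'
python3 -c "
from h import *
go((.4714,.2408),.033,37)"
```

```text
time_s: 16.35
position: [0.4726, 0.2454, 0.0526]
eef_rot: [0.444, 0.896, 0.014, -0.008]
contact_force: [0.1, -0.6, -0.1]
grip_width: 0.0599
TCP [0.4726 0.2454 0.0526] yaw 37.3 units xyz [-0.14 -0.16  0.78] twist units 0.05
```

```bash
python3 -m inch '[[[-0.4,-0.14,-0.16,0.3,0],[-0.4,0,0,0.3,0],[-0.4,0,0,0.15,0],[-0.4,0,0,0,0]]]'
python3 -c "
from h import *
go((.4714,.2408),.033,37)"
```

```text
time_s: 16.75
position: [0.4721, 0.2407, 0.0334]
eef_rot: [0.444, 0.896, 0.015, -0.008]
contact_force: [0.3, 0.5, 0.3]
grip_width: 0.06
TCP [0.4721 0.2407 0.0334] yaw 37.3 units xyz [ 0.02 -0.02  0.01] twist units 0.04
```

```bash
python3 -m inch '[[[1,0,0,0,0],[1,0,0,0,0],[1,0,0,0,0],[1,0,0,0,0],[1,0,0,0,0],[1,0,0,0,0],[1,0,0,-0.4,0],[1,0,0,-1,0],[1,0,0,-1,0],[1,0,0,-1,0]]]' 50
python3 -m inch '[[[1,-1,-0.63,-0.5,0],[1,-1,-0.63,0,0],[1,-1,-0.63,0,0],[1,-1,-0.63,0,0],[1,-1,-0.63,0,0],[1,-1,-0.63,0,0],[1,-1,-0.63,0,0],[1,-1,-0.63,0,0],[1,-1,-0.63,0,0],[1,-1,-0.63,0,0]]]'
python3 -m inch '[[[1,-1,-0.63,0,0],[1,-1,-0.63,0,0],[1,-1,-0.63,0,0],[1,-1,-0.63,0,0],[1,0,0,0,1],[1,0,0,0,1],[1,0,0,0,1],[1,0,0,0,1],[1,0,0,0,1],[1,0,0,0,1]]]'
python3 -m inch '[[[1,0,0,0,1],[1,0,0,0,1],[1,0,0,0,1],[1,0,0,0,1],[1,0,0,0,1],[1,0,0,0,0],[1,0,0,0,0]]]'
python3 - <<'E'
from h import *
p=snap('wrist','wr7.png'); q=pts(p,np.ones((480,640),bool)); held(q)
P0=W2-.0572*EX
go(P0-.02*EY,.0345,PHI-30); print(tool()[1].round(3),readout.get_state()['qpos'].round(2))
E
```

```text
time_s: 17.75
position: [0.4685, 0.2356, 0.118]
eef_rot: [0.444, 0.896, 0.01, -0.011]
contact_force: [0.5, -0.2, -3.0]
grip_width: 0.0351
time_s: 18.75
position: [0.4957, -0.0629, 0.1297]
eef_rot: [0.439, 0.898, 0.016, -0.01]
contact_force: [1.1, 0.2, -4.4]
grip_width: 0.035
time_s: 19.75
position: [0.5024, -0.1918, 0.129]
eef_rot: [0.708, 0.706, 0.011, -0.015]
contact_force: [0.1, -0.7, -3.5]
grip_width: 0.0347
time_s: 20.45
position: [0.5001, -0.189, 0.1309]
eef_rot: [0.871, 0.49, 0.007, -0.02]
contact_force: [0.3, 0.1, -4.7]
grip_width: 0.0351
held x range [-0.017   0.0186] z [-0.0044 -0.0032  0.0074] 7022
TCP [ 0.5001 -0.189   0.1309] yaw -31.3 units xyz [-0.12  0.55  3.84] twist units 0.04
[[ 0.519  0.854 -0.007]
 [ 0.854 -0.519  0.041]
 [ 0.032 -0.027 -0.999]] [-0.2   0.52  0.66  2.   -0.49  0.81  0.21]
```

```bash
python3 -m inch '[[[1,-0.1,0.3,0.4,0],[1,-0.05,0.3,0.7,0],[1,0,0,0.7,0],[1,0,0,0.5,0],[1,0,0,0.2,0],[1,0,0,0,0],[1,0,0,0,0]]]'
python3 -c "
from h import *
P0=W2-.0572*EX
go(P0-.022*EY,.034,PHI-30)"
```

```text
time_s: 21.2
position: [0.5126, -0.1994, 0.0639]
eef_rot: [0.87, 0.493, 0.008, -0.019]
contact_force: [0.1, 0.6, -2.9]
grip_width: 0.0354
TCP [ 0.5126 -0.1994  0.0639] yaw -30.9 units xyz [-0.01 -0.13  1.2 ] twist units 0.09
```

```bash
python3 -m inch '[[[1,0,-0.12,0.3,0.09],[1,0,0,0.4,0],[1,0,0,0.25,0],[1,0,0,0.1,0],[1,0,0,0.05,0],[1,0,0,0,0]]]'
python3 -c "
from h import *
P0=W2-.0572*EX
go(P0-.022*EY,.034,PHI-30)"
```

```text
time_s: 21.8
position: [0.5107, -0.1965, 0.0355]
eef_rot: [0.872, 0.489, 0.009, -0.019]
contact_force: [-0.5, -0.1, -3.8]
grip_width: 0.0349
TCP [ 0.5107 -0.1965  0.0355] yaw -31.5 units xyz [-0.04 -0.03  0.06] twist units 0.0
```

```bash
python3 -m inch '[[[1,0,0,0.05,0],[1,0,0,0.05,0],[1,0,0,0,0]]]'
```

```text
time_s: 22.1
position: [0.5113, -0.1967, 0.0344]
eef_rot: [0.872, 0.488, 0.01, -0.018]
contact_force: [0.6, -0.4, -3.4]
grip_width: 0.0352
```

```bash
python3 -m inch '[[[1,0,0,0.05,0],[1,0,0,0.04,0],[-0.1,0,0,0,0],[-0.1,0,0,0,0],[-0.1,0,0,0,0],[-0.1,0,0,-0.3,0],[-0.1,0,0,-1,0],[-0.1,0,0,-1,0],[-0.1,0,0,-1,0],[-0.1,0,0,-1,0]]]'
python3 -m inch '[[[-1,1,0,-0.5,-1],[-1,1,0,0,-1],[-1,0.5,0,0,-1],[-1,0,0,0,-1],[-1,0,0,0,-1],[-1,0,0,0,-1],[-1,0,0,0,-1],[-1,0,0,0,-1],[-1,0,0,0,-1],[-1,0,0,0,-1]]]'
python3 -c "
from h import *
go((.64,-.176),.16,88.5)"
```

```text
time_s: 23.1
position: [0.5108, -0.2018, 0.1442]
eef_rot: [0.873, 0.488, 0.009, -0.019]
contact_force: [0.1, 0.5, 0.0]
grip_width: 0.0471
time_s: 24.1
position: [0.545, -0.1471, 0.1708]
eef_rot: [0.494, 0.869, 0.02, -0.003]
contact_force: [-0.5, 0.9, -0.0]
grip_width: 0.0854
TCP [ 0.545  -0.1471  0.1708] yaw 30.7 units xyz [-2.95  2.66  0.45] twist units -9.63
```

```bash
python3 -m inch '[[[-1,0,0,0,-1],[-1,0,0,0,-1],[-1,0,0,0,-1],[-1,0,0,0,-1],[-1,0,0,0,-1],[-1,0,0,0,-1],[-1,0,0,0,-1],[-1,0,0,0,-1],[-1,-1,-0.3,0,-1],[-1,-1,-0.4,0,-0.6]]]'
python3 -m inch '[[[-1,-1,-0.4,0,0],[-1,-0.8,0,0,0],[-1,0,0,0,0],[-1,0,0,0,0]]]'
cat > look.py <<'E'
from h import *
import sys
p=snap('wrist',sys.argv[1]); q=pts(p,np.ones((480,640),bool))
print('TCP',tool()[0].round(4),tool()[2])
o=[]
for g in [(.568,-.1414),(.5674,-.176),(.5664,-.2116)]+[tuple(map(float,a.split(','))) for a in sys.argv[2:]]:
    c,th,w,n=hexfit(q,g,r=.021); o.append(c); d=c-W2
    print('xy',np.round(c,4),'tray rel w2',np.round([d@EX*1e3,d@EY*1e3],1),'th',th-PHI,round(w,4),n)
for a,b in [(0,1),(1,2),(0,3),(1,3),(1,4),(2,4),(3,4)]:
    if b<len(o): print((a+1,b+1),round(1e3*np.linalg.norm(o[a]-o[b]),1),end=' ')
I=p['img'].astype(int); red=(I[...,0]>130)&(I[...,1]<70)&(I[...,2]<70)
f=pts(p,red); t=f[(abs(f[:,0]-.595)<.03)&(abs(f[:,1]+.175)<.05)&(f[:,2]>.026)]
print('\nfence near x rel',1e3*(np.percentile((t[:,:2]-W2)@EX,3)))
E
python3 look.py wr8.png .5105,-.155 .51,-.197
```

```text
time_s: 25.1
position: [0.593, -0.1721, 0.1772]
eef_rot: [-0.006, 1.0, 0.017, 0.011]
contact_force: [-0.0, -1.3, 0.6]
grip_width: 0.0853
time_s: 25.5
position: [0.6416, -0.1854, 0.1795]
eef_rot: [-0.005, 1.0, 0.015, 0.012]
contact_force: [-0.4, -0.2, 0.0]
grip_width: 0.0855
TCP [ 0.6416 -0.1851  0.1796] 90.64021447589276
xy [ 0.5679 -0.1417] tray rel w2 [-0.3 34.6] th 33.5 0.0354 2223
xy [ 0.5673 -0.1765] tray rel w2 [-0.  -0.2] th 31.5 0.0357 2307
xy [ 0.5663 -0.2117] tray rel w2 [ -0.  -35.4] th 31.0 0.0351 2284
xy [ 0.5097 -0.1567] tray rel w2 [-58.1  18.1] th 34.5 0.0344 2614
xy [ 0.5103 -0.1969] tray rel w2 [-56.5 -22. ] th 29.5 0.0342 2624
(1, 2) 34.8 (2, 3) 35.2 (1, 4) 60.1 (2, 4) 60.8 (2, 5) 60.5 (3, 5) 58.0 (4, 5) 40.1 
fence near x rel 24.767824714381273
```

View pics/wr8.png

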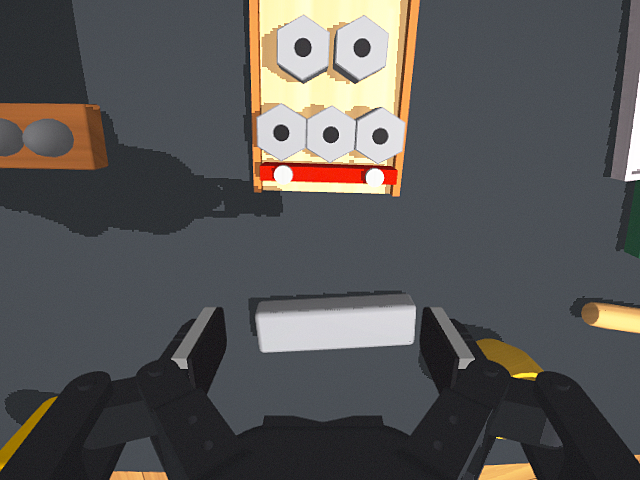

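All five lie flat. w4 is at (362,47), w5 at (303,47), with about 4 mm between them, about 26 mm behind the notches. Now I'll straddle the pair with open jaws and squeeze it gently together.

```bash
python3 -m inch '[[[-1,1,0.2,0,0.35],[-1,1,0.15,0,0],[-1,1,0,0.3,0],[-1,1,0,0.6,0],[-1,1,0,0.6,0],[-1,0,0,0.6,0],[-1,0,0,0.6,0],[-1,0,0,0,0],[-1,0,0,0,0]]]'
python3 -c "
from h import *
go(W2-.062*EX-.002*EY,.04,88.5);print(tool()[1].round(3))"
```

```text
time_s: 26.45
position: [0.505, -0.1701, 0.1106]
eef_rot: [0.015, 1.0, 0.015, 0.012]
contact_force: [-0.3, -0.4, -0.6]
grip_width: 0.0853
TCP [ 0.505  -0.1701  0.1106] yaw 88.3 units xyz [ 0.05 -0.35  2.82] twist units -0.03
[[-0.999  0.029  0.024]
 [ 0.03   0.999  0.03 ]
 [-0.023  0.03  -0.999]]
```

```bash
python3 -m inch '[[[-1,0.05,-0.3,0.4,0],[-1,0,0,0.6,0],[-1,0,0,0.5,0],[-1,0,0,0.2,0],[-1,0,0,0,0],[-1,0,0,0,0]]]'
python3 -c "
from h import *
go(W2-.062*EX-.002*EY,.04,88.5)"
```

```text
time_s: 27.05
position: [0.5061, -0.1789, 0.0679]
eef_rot: [0.015, 1.0, 0.014, 0.014]
contact_force: [0.8, -0.1, 0.1]
grip_width: 0.0854
TCP [ 0.5061 -0.1789  0.0679] yaw 88.3 units xyz [0.07 0.05 1.12] twist units -0.03
```

```bash
python3 -m inch '[[[-1,0.07,0.05,0.4,0],[-1,0,0,0.4,0],[-1,0,0,0.25,0],[-1,0,0,0.05,0],[-1,0,0,0,0]]]'
python3 -c "
from h import *
go(W2-.062*EX-.002*EY,.04,88.5)"
python3 - <<'E'
from h import *
p=snap('wrist','wr9.png'); q=pts(p,np.ones((480,640),bool))
P,R,y=tool(); l=(q-P)@R
m=(abs(l[:,1])>.03)&(abs(l[:,1])<.062)&(abs(l[:,0])<.014)
for s in (1,-1):
    t=q[m&(np.sign(l[:,1])==s)]; print(np.round(np.percentile(t[:,2],[1,5,20,50,80]),4),len(t))
E
```

```text
time_s: 27.55
position: [0.5056, -0.1766, 0.0385]
eef_rot: [0.015, 1.0, 0.014, 0.015]
contact_force: [0.0, 0.3, 0.6]
grip_width: 0.0851
TCP [ 0.5056 -0.1766  0.0385] yaw 88.4 units xyz [ 0.01 -0.   -0.06] twist units -0.02
[0.0061 0.0068 0.0368 0.0793 0.093 ] 14220
[0.0061 0.0068 0.036  0.0712 0.0879] 13083
```

View pics/wr9.png

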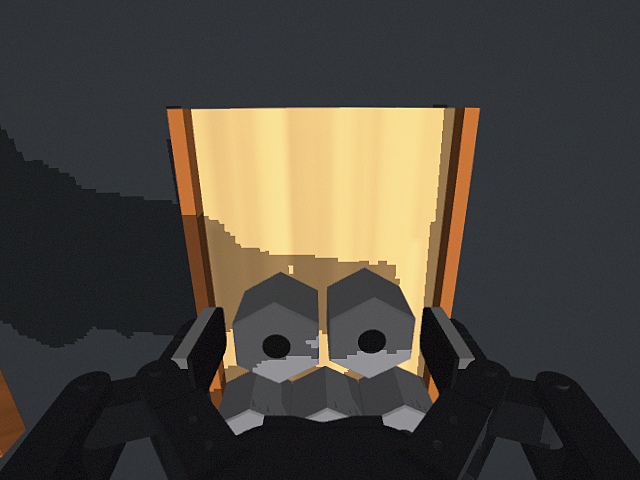

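The pair (276,347) and (371,342) sits between the open pads with clearance on both sides. A little deeper, then close softly.

```bash
python3 -m inch '[[[-1,0,0,0.14,0],[-1,0,0,0.1,0],[-1,0,0,0,0]]]'
python3 -m inch '[[[-0.6,0,0,0,0],[-0.6,0,0,0,0],[-0.6,0,0,0,0],[-0.6,0,0,0,0],[-0.6,0,0,0,0]]]' 20
```

```text
time_s: 27.9
position: [0.5063, -0.1766, 0.0327]
eef_rot: [0.015, 1.0, 0.014, 0.015]
contact_force: [0.3, -0.8, -0.7]
grip_width: 0.0856
time_s: 28.4
position: [0.5064, -0.1766, 0.0331]
eef_rot: [0.014, 1.0, 0.014, 0.016]
contact_force: [-0.3, 0.1, 0.5]
grip_width: 0.0715
```

The pair is closed up (71.5 mm ≈ 2×36). I'll slide it forward together toward the notches.

```bash
python3 -m inch '[[[-0.6,-0.2,0.04,0,0],[-0.6,-0.2,0.04,0,0],[-0.6,-0.2,0,0,0],[-0.6,-0.15,0,0,0],[-0.6,0,0,0,0]]]' 35
python3 -c "
from h import *
go(W2-.036*EX,.033,88.5)"
```

```text
time_s: 28.9
position: [0.5205, -0.1759, 0.0334]
eef_rot: [0.016, 1.0, 0.015, 0.01]
contact_force: [-1.8, -1.0, 1.5]
grip_width: 0.071
TCP [ 0.5205 -0.1759  0.0334] yaw 88.2 units xyz [-0.43  0.03  0.02] twist units -0.05
```

```bash
python3 -m inch '[[[-0.6,-0.15,0.03,0,0],[-0.6,-0.12,0,0,0],[-0.6,-0.1,0,0,0],[-0.6,0,0,0,0]]]' 35
python3 -m inch '[[[-0.6,-0.08,0,0,0],[-0.6,-0.08,0,0,0],[-0.6,0,0,0,0]]]' 35
python3 -c "
from h import *
go(W2-.036*EX,.033,88.5)"
```

```text
time_s: 29.3
position: [0.5282, -0.1756, 0.0334]
eef_rot: [0.016, 1.0, 0.015, 0.008]
contact_force: [-2.4, 0.1, 2.7]
grip_width: 0.071
time_s: 29.6
position: [0.5311, -0.1757, 0.0335]
eef_rot: [0.016, 1.0, 0.015, 0.007]
contact_force: [-2.2, -0.4, 3.5]
grip_width: 0.071
TCP [ 0.5311 -0.1757  0.0335] yaw 88.1 units xyz [-0.01  0.01  0.02] twist units -0.06
```

```bash
python3 -m inch '[[[-0.6,-0.07,0,0,0],[-0.6,-0.07,0,0,0],[-0.6,0,0,0,0]]]' 35
python3 -m inch '[[[-0.6,-0.06,0,0,0],[-0.6,-0.04,0,0,0],[-0.6,0,0,0,0]]]' 35
```

```text
time_s: 29.9
position: [0.5322, -0.1758, 0.0335]
eef_rot: [0.017, 1.0, 0.016, 0.004]
contact_force: [-1.7, 0.5, 2.3]
grip_width: 0.0714
time_s: 30.2
position: [0.5324, -0.1758, 0.0337]
eef_rot: [0.017, 1.0, 0.017, 0.002]
contact_force: [-2.9, 1.1, 2.0]
grip_width: 0.0714
```

```bash
python3 -m inch '[[[-0.6,-0.14,0,0,0],[-0.6,-0.14,0,0,0]]]' 35
python3 -m inch '[[[-0.6,-0.14,0,0,0],[-0.6,-0.14,0,0,0]]]' 35
```

```text
time_s: 30.4
position: [0.5341, -0.1758, 0.0336]
eef_rot: [0.018, 1.0, 0.018, -0.004]
contact_force: [-14.3, 1.2, 16.7]
grip_width: 0.0711
time_s: 30.6
position: [0.5346, -0.1758, 0.0338]
eef_rot: [0.019, 1.0, 0.02, -0.011]
contact_force: [-13.6, 1.7, 16.5]
grip_width: 0.0709
```

Force is up in z as well as x, so I'll release and look before pressing further.

```bash
python3 -m inch '[[[-0.6,0.1,0,0,0],[-1,0,0,0,0],[-1,0,0,0,0],[-1,0,0,0,0],[-1,0,0,-0.3,0],[-1,0,0,-1,0],[-1,0,0,-1,0],[-1,0,0,-1,0],[-1,0,0,-1,0],[-1,0,0,-1,0]]]' 20
python3 -m inch '[[[-1,-1,0,0,0],[-1,-1,0,0,0],[-1,-1,0,0,0],[-1,-1,0,0,0],[-1,0,0,0,0],[-1,0,0,0,0]]]'
python3 look.py wr10.png .5365,-.157 .5355,-.193;  python3 -c "
from h import *
print(tool()[1].round(3))"
```

```text
time_s: 31.6
position: [0.537, -0.1797, 0.1694]
eef_rot: [0.017, 1.0, 0.02, -0.01]
contact_force: [0.1, 0.7, -0.1]
grip_width: 0.0855
time_s: 32.2
position: [0.6436, -0.1844, 0.1776]
eef_rot: [0.018, 1.0, 0.019, -0.003]
contact_force: [0.5, 0.9, 0.3]
grip_width: 0.0855
TCP [ 0.6436 -0.1842  0.1776] 87.96922804311679
xy [ 0.5679 -0.1425] tray rel w2 [-0.3 33.8] th 39.0 0.0365 2282
xy [ 0.5676 -0.1764] tray rel w2 [ 0.3 -0.1] th 28.5 0.0368 2344
xy [ 0.5669 -0.2105] tray rel w2 [  0.5 -34.2] th 28.5 0.0368 2322
xy [ 0.5351 -0.1584] tray rel w2 [-32.7  17.1] th 28.5 0.0355 2512
xy [ 0.5363 -0.1918] tray rel w2 [-30.5 -16.3] th 36.5 0.0366 2589
(1, 2) 33.9 (2, 3) 34.1 (1, 4) 36.5 (2, 4) 37.2 (2, 5) 34.9 (3, 5) 35.9 (4, 5) 33.4 
fence near x rel 25.09306878042371
[[-0.999  0.035 -0.004]
 [ 0.035  0.999  0.037]
 [ 0.006  0.037 -0.999]]
```

View pics/wr10.png

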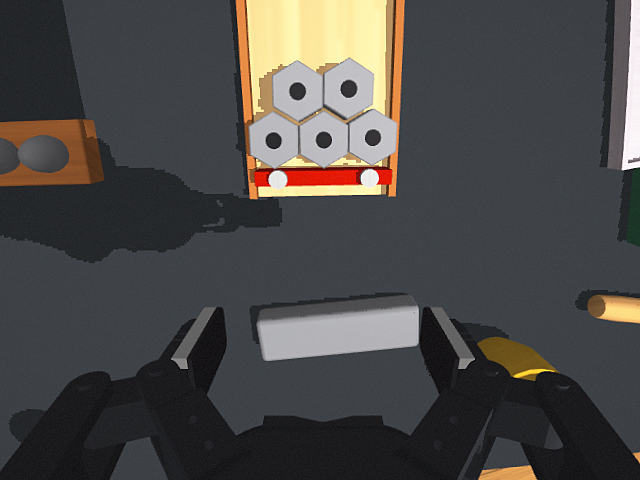

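w4 and w5 now sit in the notches at (349,88) and (298,91), with a small gap still at the fence. For the final press I'll put one finger behind each back corner.

```bash
python3 -m inch '[[[0.5,1,0.3,0,0],[0.5,1,0.2,0,0],[0.5,1,0,0,0],[0.5,1,0,0,0],[0.5,1,0,0,0],[0.5,0.7,0,0,0],[0.5,0,0,0.5,0],[0.5,0,0,1,0],[0.5,0,0,0,0],[0.5,0,0,0,0]]]' 40
python3 -c "
from h import *
go(W2-.076*EX,.032,88.5);print(tool()[1].round(3))"
```

```text
time_s: 33.25
position: [0.4896, -0.1647, 0.1418]
eef_rot: [0.02, 1.0, 0.019, -0.002]
contact_force: [0.6, 0.4, 0.6]
grip_width: 0.0215
TCP [ 0.4896 -0.1647  0.1418] yaw 87.8 units xyz [-0.11 -0.55  4.37] twist units -0.12
[[-0.999  0.039 -0.003]
 [ 0.039  0.999  0.038]
 [ 0.005  0.038 -0.999]]
```

```bash
python3 -m inch '[[[0.5,-0.1,-0.5,0.5,-0.12],[0.5,0,0,0.8,0],[0.5,0,0,0.8,0],[0.5,0,0,0.5,0],[0.5,0,0,0.3,0],[0.5,0,0,0,0],[0.5,0,0,0,0]]]'
python3 -c "
from h import *
go(W2-.072*EX,.032,88.5);print(tool()[1].round(3))"
```

```text
time_s: 33.95
position: [0.4975, -0.1759, 0.0706]
eef_rot: [0.012, 1.0, 0.018, 0.003]
contact_force: [-0.6, 0.3, -0.1]
grip_width: 0.0212
TCP [ 0.4975 -0.1759  0.0706] yaw 88.6 units xyz [0.1  0.   1.54] twist units 0.02
[[-1.     0.024  0.005]
 [ 0.025  0.999  0.036]
 [-0.005  0.036 -0.999]]
```

```bash
python3 -m inch '[[[0.5,0.15,0,0.5,0],[0.5,0,0,0.5,0],[0.5,0,0,0.3,0],[0.5,0,0,0.15,0],[0.5,0,0,0,0],[0.5,0,0,0,0]]]'
python3 -c "
from h import *
go(W2-.067*EX,.032,88.5)"
```

```text
time_s: 34.55
position: [0.4945, -0.1746, 0.0324]
eef_rot: [0.012, 1.0, 0.018, 0.004]
contact_force: [-0.1, 0.5, -0.0]
grip_width: 0.0214
TCP [ 0.4945 -0.1746  0.0324] yaw 88.6 units xyz [-0.23  0.01  0.02] twist units 0.02
```

```bash
python3 -m inch '[[[0.5,-0.15,0,0,0],[0.5,-0.1,0,0,0]]]'
python3 -m inch '[[[0.5,-0.12,0,0,0],[0.5,-0.12,0,0,0]]]'
```

```text
time_s: 34.75
position: [0.5012, -0.1749, 0.0328]
eef_rot: [0.012, 1.0, 0.018, 0.004]
contact_force: [-0.4, 0.2, -0.2]
grip_width: 0.0214
time_s: 34.95
position: [0.507, -0.175, 0.033]
eef_rot: [0.012, 1.0, 0.018, 0.003]
contact_force: [-4.5, -0.3, 1.6]
grip_width: 0.021
```

```bash
python3 -m inch '[[[0.5,-0.12,0,0,0],[0.5,-0.12,0,0,0]]]'
```

```text
time_s: 35.15
position: [0.5085, -0.175, 0.0324]
eef_rot: [0.012, 1.0, 0.019, -0.002]
contact_force: [-8.0, -0.2, 6.0]
grip_width: 0.0214
```

```bash
python3 -m inch '[[[0.5,-0.15,0,0,0]]]'; python3 -m inch '[[[0.5,-0.15,0,0,0]]]';python3 -m inch '[[[0.5,-0.15,0,0,0]]]'
```

```text
time_s: 35.25
position: [0.5088, -0.1751, 0.0319]
eef_rot: [0.013, 1.0, 0.02, -0.006]
contact_force: [-11.2, -0.2, 6.2]
grip_width: 0.0211
time_s: 35.35
position: [0.5089, -0.175, 0.0314]
eef_rot: [0.013, 1.0, 0.021, -0.01]
contact_force: [-11.1, -1.1, 8.0]
grip_width: 0.0211
time_s: 35.45
position: [0.5089, -0.175, 0.0309]
eef_rot: [0.014, 1.0, 0.022, -0.014]
contact_force: [-9.5, 0.0, 8.1]
grip_width: 0.0218
```

```bash
python3 -m inch '[[[0.5,-0.25,0,-0.06,0]]]'; python3 -m inch '[[[0.5,-0.3,0,-0.06,0]]]'
```

```text
time_s: 35.55
position: [0.5106, -0.1752, 0.0313]
eef_rot: [0.014, 0.999, 0.023, -0.018]
contact_force: [-8.3, -0.1, -1.3]
grip_width: 0.021
time_s: 35.65
position: [0.5112, -0.1751, 0.0311]
eef_rot: [0.015, 0.999, 0.024, -0.026]
contact_force: [-19.6, 0.6, 10.6]
grip_width: 0.0217
```

It moved on 2 mm and then met about 20 N, which means solid. Back off and check.

```bash
python3 -m inch '[[[0.5,0.4,0,0,0],[0.5,0.4,0,0,0],[0.5,0,0,-0.5,0],[0.5,0,0,-1,0],[0.5,0,0,-1,0],[0.5,0,0,-1,0],[0.5,0,0,-1,0],[0.5,0,0,-1,0],[0.5,0,0,0,0]]]'
python3 -m inch '[[[-1,-1,0,0,0],[-1,-1,0,0,0],[-1,-1,0,0,0],[-1,-1,0,0,0],[-1,-1,0,0,0],[-1,-1,0,0,0],[-1,0,0,0,0],[-1,0,0,0,0]]]'
python3 look.py wr11.png .539,-.157 .539,-.193
```

```text
time_s: 36.55
position: [0.5027, -0.1823, 0.182]
eef_rot: [0.015, 0.999, 0.023, -0.018]
contact_force: [0.2, 0.5, -0.4]
grip_width: 0.021
time_s: 37.35
position: [0.6613, -0.1854, 0.1826]
eef_rot: [0.014, 1.0, 0.022, -0.011]
contact_force: [-1.0, -0.1, 0.4]
grip_width: 0.0853
TCP [ 0.6612 -0.1851  0.1827] 88.3831514730144
xy [ 0.5697 -0.1433] tray rel w2 [ 1.6 33. ] th 26.0 0.0372 2401
xy [ 0.5672 -0.1757] tray rel w2 [-0.1  0.6] th 42.0 0.0381 2583
xy [ 0.5681 -0.2101] tray rel w2 [  1.7 -33.8] th 28.0 0.037 2449
xy [ 0.5427 -0.1587] tray rel w2 [-25.  17.] th 30.5 0.0372 2614
xy [ 0.5422 -0.1929] tray rel w2 [-24.6 -17.2] th 29.0 0.0374 2675
(1, 2) 32.5 (2, 3) 34.4 (1, 4) 31.1 (2, 4) 29.8 (2, 5) 30.3 (3, 5) 31.2 (4, 5) 34.2 
fence near x rel 25.018802919822225
```

View pics/wr11.png

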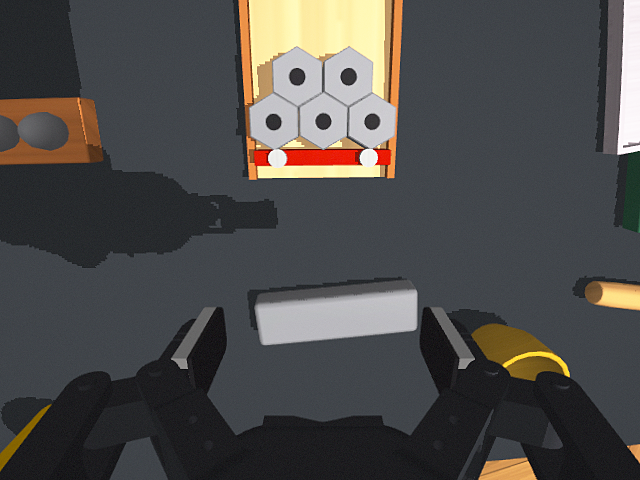

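The picture shows all five nested with no visible gaps: holes at (274/323/372,121) and (297/348,76), fence at (323,157). The hexagon fit is confused by touching neighbours, so I'll measure from the holes projected onto the top plane.

```bash
cat > holes.py <<'E'
from h import *
import sys
p=cams.read_camera('wrist'); g=p['img'].max(2)
K=np.array(p['camera_matrix'],float);D=np.array(p['distortion'],float);R=Rotation.from_quat(p['rotation']).as_matrix();C=np.array(p['xyz'])
def plane(uv,z):
    n=cv2.undistortPoints(np.array(uv,float)[:,None],K,D)[:,0]; r=np.c_[n,np.ones(len(n))]@R.T
    return (C+r*((z-C[2])/r[:,2])[:,None])[:,:2]
o=[]
for u,v in [(372,121),(323,121),(274,121),(348,76),(297,76)]:
    w=(g[v-13:v+14,u-13:u+14]<85).astype(np.uint8); n,l,s,c=cv2.connectedComponentsWithStats(w)
    k=min(range(1,n),key=lambda i:np.hypot(*(c[i]-13)) if s[i,4]>20 else 99)
    o.append([u-13+c[k][0],v-13+c[k][1]]); print(np.round(o[-1],1),s[k,4],end=' ')
o=plane(o,.036); print(); print(np.round(o,4).tolist())
for a,b in [(0,1),(1,2),(0,3),(1,3),(1,4),(2,4),(3,4)]: print((a+1,b+1),round(1e3*np.linalg.norm(o[a]-o[b]),1),end=' ')
I=p['img'].astype(int); red=(I[...,0]>130)&(I[...,1]<70)&(I[...,2]<70); red[:,:250]=0;red[:,395:]=0;red[:140]=0;red[180:]=0
cols=[u for u in range(256,390) if red[:,u].sum()>3 and not 262<u<294 and not 354<u<384]
top=plane([[u,np.nonzero(red[:,u])[0].min()-.5] for u in cols],.030)
k,b=np.polyfit(top[:,1],top[:,0],1); th=np.arctan(k)
print('\nfence slope deg',np.degrees(th),'centre-to-fence mm',[round(1e3*float((k*q[1]+b-q[0])*np.cos(th)),1) for q in o[:3]],'fence x at y=-.176',k*-.176+b, 'resid',np.std(top[:,0]-k*top[:,1]-b))
E
python3 holes.py
```

```text
[371.3 121.3] 185 [322.7 121.2] 190 [272.9 121.6] 190 [347.8  76.3] 208 [296.4  76.2] 211 
[[0.5721, -0.14], [0.5711, -0.1766], [0.5704, -0.2137], [0.5404, -0.1575], [0.5395, -0.1948]]
(1, 2) 36.6 (2, 3) 37.1 (1, 4) 36.2 (2, 4) 36.2 (2, 5) 36.5 (3, 5) 36.2 (4, 5) 37.3 
fence slope deg 1.3180324442824745 centre-to-fence mm [20.8, 20.9, 20.8] fence x at y=-.176 0.5920505197365354 resid 0.000148883481870908
```

```bash
python3 -c "
from bench import job; print(job.close_job())"
```

```text
the job is handed in; nothing more can be done
None
```

The five weights are packed honeycomb-fashion against the red fence, and I've handed the job in at about 37.5 s of the 72 s allowed. No verdict was reported.

I lifted both weights from the pan and set them down side by side on the tray floor. Then I squeezed them together in the open jaws and slid them into the notches. For the final press I put one finger behind each back corner and pushed until the force reached about 20 N.

My last checks from the wrist camera, using the hole centres:

| Check | Measured | Limit |
|---|---|---|
| Neighbour spacing | 36.2–37.3 mm | 38.5 mm |
| Back-row centres to fence | 20.8–20.9 mm, so the corners touch | 23.5 mm |
| Fence position | x ≈ 0.592 m, within 0.5 mm of the start | 3 mm of movement |

- **Failed check:** the hexagon fit on the depth data gave impossible spacings (30–34 mm) once the weights touched. It had been reliable on separate weights. I used the hole centres and the picture instead, and those two agree.
- **First push:** I stopped it at about 14 N because an upward force appeared. I then released and looked, and the pair was already in the notches.
- **Not measured at the end:** weight tilt and bystander positions. The last picture shows the weights lying flat, and the arm never felt an unexpected contact near the bystanders.

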